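# Reload, index and punch on a turntable marking jig

### The job

Reload the marking jig, move it on one station and punch the block that arrives: draw its sprung index pin back and park the lever in the side notch, turn the table one quarter turn anticlockwise as seen from above, free the lever so that the pin springs fully home in the next slot, then press the centre punch fully down and let it rise. At the end every nest must have a pine block lying flat in it, so fill the empty ones from the spares; mind that nothing can be put into the nest under the punch bridge, and the block to be punched must be in before the table turns. Leave any spare that is not needed on the bench and do not disturb the other things.

Things in the scene. Friction and masses are not known exactly. Their poses are not given: they have to be found in the camera images.
- stand_centre (a point): Point on the turntable's axis at the level of the disc's top (38 mm above the bench), in the frame of the fixed stand: z up, +y from the axis to the pin housing; the punch station lies at 140 degrees anticlockwise from +x, 95 mm out. The stand is bolted down; its place and heading vary. The disc is 300 mm across and 12 mm thick (26 to 38 mm above the bench).
- punch_top (a point): Middle of the top of the sprung centre punch's black cap, 32 mm across, 132 mm above the bench when up; it moves with the cap. Below it is the grey bridge plate over the punch station, 122 x 90 x 10 mm on a post outside the disc, top 100 and underside 90 mm above the bench: loaded nests and knobs pass below it, but nothing can be put into the nest that is under it.
- punch (a joint): How far the punch is pressed down (m): 0 = up, 0.010 = fully down, at a hard stop. The spring needs 3.4 N to start and 7.4 N at the bottom; let go, it comes up by itself.
- index_table (a joint): Angle of the turntable (rad): 0 at the start, growing anticlockwise seen from above; stations are every pi/2 and the pin's slots are there. With the pin home it is locked (0.01 rad of play); with the pin out it turns stiffly (0.25 N m) and stays where it is left. It can turn 3.3 rad either way.
- pin_slide (a joint): How far the sprung index pin is drawn out, away from the turntable along the stand's +y (m): 0 = fully home in a slot, 0.034 = end of travel. The spring pulls home with 5.4 N at 0 and 9.5 N at the end. Parked in the holding notch it reads about 0.024. If let go when the table is within about 0.04 rad of a station, the pin finds the slot and centres the table; further off it stops on the rim at about 0.013.
- pin_post (a joint): How far the pin's lever post is moved sideways, along the stand's -x, in its L-shaped gate (m): 0 = in the straight slot, 0.030 = end of the side notch. Sideways motion is only free when the pin is drawn out 0.030 or more (a 5 mm lip has to be passed); let go with the post at 0.026 or more it drops back behind the lip and holds. To free it: draw it out to 0.030 or more again, move it back to 0 and let it go home. Slight friction sideways (0.6 N).
- pin_grip (a point): Grip point on the lever post of the index pin: an upright black cylinder 20 mm across whose grip runs from 50 to 105 mm above the bench; the point is on its axis, 80 mm above the bench, and moves with the post. Around it is the housing's steel cover, its top 42 mm above the bench (screw heads 45). At home it is 205 mm from the turntable's axis along the stand's +y. Axes as the stand's.
- nest_A (a point): Centre of the floor of nest A on the turntable, 95 mm from the axis; at the start the one under the punch bridge, always empty then. It turns with the table. A nest is 120 x 55 mm inside, its long side square to the line from the axis, with a low rim 14 mm high and 4 mm thick that is open for 68 mm at the middle of both long sides (room for the fingers). Floor 38 mm above the bench. 
- nest_B (a point): Centre of the floor of nest B on the turntable, 95 mm from the axis; at the start the next one anticlockwise from A (seen from above). It turns with the table. A nest is 120 x 55 mm inside, its long side square to the line from the axis, with a low rim 14 mm high and 4 mm thick that is open for 68 mm at the middle of both long sides (room for the fingers). Floor 38 mm above the bench. 
- nest_C (a point): Centre of the floor of nest C on the turntable, 95 mm from the axis; at the start the one opposite A. It turns with the table. A nest is 120 x 55 mm inside, its long side square to the line from the axis, with a low rim 14 mm high and 4 mm thick that is open for 68 mm at the middle of both long sides (room for the fingers). Floor 38 mm above the bench. 
- nest_D (a point): Centre of the floor of nest D on the turntable, 95 mm from the axis; at the start the next one clockwise from A. It turns with the table. A nest is 120 x 55 mm inside, its long side square to the line from the axis, with a low rim 14 mm high and 4 mm thick that is open for 68 mm at the middle of both long sides (room for the fingers). Floor 38 mm above the bench. 
- knob_A (a point): Point on a turning knob, an upright black peg 18 mm across on the turntable, from 38 to 83 mm above the bench, 135 mm from the axis, half-way between nests A and B; the point is on its axis 66 mm above the bench and turns with the table. There is room for fingers that close along the line to the table's axis.
- knob_B (a point): Point on a turning knob, an upright black peg 18 mm across on the turntable, from 38 to 83 mm above the bench, 135 mm from the axis, half-way between nests B and C; the point is on its axis 66 mm above the bench and turns with the table. There is room for fingers that close along the line to the table's axis.
- knob_C (a point): Point on a turning knob, an upright black peg 18 mm across on the turntable, from 38 to 83 mm above the bench, 135 mm from the axis, half-way between nests C and D; the point is on its axis 66 mm above the bench and turns with the table. There is room for fingers that close along the line to the table's axis.
- knob_D (a point): Point on a turning knob, an upright black peg 18 mm across on the turntable, from 38 to 83 mm above the bench, 135 mm from the axis, half-way between nests D and A; the point is on its axis 66 mm above the bench and turns with the table. There is room for fingers that close along the line to the table's axis.
- block_1_mid (a point): drilled pine block, 45 x 110 x 38 mm (its own x, y, z; 38 high as it lies), about 0.15 kg. Point: its very centre. y = its long axis. Grip it across the 45 mm width; at the start in a nest of the turntable, or absent.
- block_2_mid (a point): drilled pine block, 45 x 110 x 38 mm (its own x, y, z; 38 high as it lies), about 0.15 kg. Point: its very centre. y = its long axis. Grip it across the 45 mm width; at the start in a nest of the turntable, or absent.
- block_3_mid (a point): drilled pine block, 45 x 110 x 38 mm (its own x, y, z; 38 high as it lies), about 0.15 kg. Point: its very centre. y = its long axis. Grip it across the 45 mm width; at the start in a nest of the turntable, or absent.
- block_4_mid (a point): drilled pine block, 45 x 110 x 38 mm (its own x, y, z; 38 high as it lies), about 0.15 kg. Point: its very centre. y = its long axis. Grip it across the 45 mm width; at the start a spare lying on the bench, to the left of the turntable (further left stands the tool chest, its open lid up to 270 mm high).
- block_5_mid (a point): drilled pine block, 45 x 110 x 38 mm (its own x, y, z; 38 high as it lies), about 0.15 kg. Point: its very centre. y = its long axis. Grip it across the 45 mm width; at the start a spare lying on the bench, to the left of the turntable (further left stands the tool chest, its open lid up to 270 mm high).
- block_6_mid (a point): drilled pine block, 45 x 110 x 38 mm (its own x, y, z; 38 high as it lies), about 0.15 kg. Point: its very centre. y = its long axis. Grip it across the 45 mm width; at the start a spare lying on the bench, to the left of the turntable (further left stands the tool chest, its open lid up to 270 mm high).
- tin_red: red-and-grey paint tin, 76 mm across, 52 mm high; bystander, point at the middle of its underside; must not be pushed about.
- padlock: brass padlock lying flat, 70 x 40 x 16 mm; bystander, point at the middle of its underside; must not be pushed about.

How it is judged:
On the way, in this order (a step that is already met when the one before it is completed fails the run):
1. the index pin is drawn out and parked in its side notch (value of joint pin_slide between 0.02 and 0.028 m and value of joint pin_post above 0.022 m and value of joint index_table between -0.06 and 0.06 rad), for 0.3 s.
2. with the pin parked, the table is turned a quarter turn anticlockwise (value of joint index_table between 1.5 and 1.64 rad and value of joint pin_slide above 0.02 m), for 0.2 s.
3. the pin has sprung home in the next slot (value of joint index_table between 1.54 and 1.6 rad and value of joint pin_slide below 0.004 m and value of joint pin_post below 0.006 m), for 0.3 s.
4. the punch is pressed fully down on the block below it, with the table locked (all of step 3 and value of joint punch above 0.008 m and ((horizontal distance between block_1_mid and nest_D below 0.013 m and height (world z) of block_1_mid between 0.05 and 0.064 m and angle between block_1_mid's own y axis and vertical between 1.5 and 1.64 rad) or (horizontal distance between block_2_mid and nest_D below 0.013 m and height (world z) of block_2_mid between 0.05 and 0.064 m and angle between block_2_mid's own y axis and vertical between 1.5 and 1.64 rad) or (horizontal distance between block_3_mid and nest_D below 0.013 m and height (world z) of block_3_mid between 0.05 and 0.064 m and angle between block_3_mid's own y axis and vertical between 1.5 and 1.64 rad) or (horizontal distance between block_4_mid and nest_D below 0.013 m and height (world z) of block_4_mid between 0.05 and 0.064 m and angle between block_4_mid's own y axis and vertical between 1.5 and 1.64 rad) or (horizontal distance between block_5_mid and nest_D below 0.013 m and height (world z) of block_5_mid between 0.05 and 0.064 m and angle between block_5_mid's own y axis and vertical between 1.5 and 1.64 rad) or (horizontal distance between block_6_mid and nest_D below 0.013 m and height (world z) of block_6_mid between 0.05 and 0.064 m and angle between block_6_mid's own y axis and vertical between 1.5 and 1.64 rad))), for 0.1 s.
At the end, for the whole second after the job is handed in: Table at 1.54 to 1.60 rad, pin home (within 4 mm; post in the straight slot within 6 mm), punch up (3 mm). Each nest holds a block: centre within 13 mm of the nest's and 50 to 64 mm above the bench, long axis level within 0.07 rad. Other blocks lie on the bench (centre below 26 mm). All at rest (all of step 3 and ((horizontal distance between block_1_mid and nest_A below 0.013 m and height (world z) of block_1_mid between 0.05 and 0.064 m and angle between block_1_mid's own y axis and vertical between 1.5 and 1.64 rad) or (horizontal distance between block_2_mid and nest_A below 0.013 m and height (world z) of block_2_mid between 0.05 and 0.064 m and angle between block_2_mid's own y axis and vertical between 1.5 and 1.64 rad) or (horizontal distance between block_3_mid and nest_A below 0.013 m and height (world z) of block_3_mid between 0.05 and 0.064 m and angle between block_3_mid's own y axis and vertical between 1.5 and 1.64 rad) or (horizontal distance between block_4_mid and nest_A below 0.013 m and height (world z) of block_4_mid between 0.05 and 0.064 m and angle between block_4_mid's own y axis and vertical between 1.5 and 1.64 rad) or (horizontal distance between block_5_mid and nest_A below 0.013 m and height (world z) of block_5_mid between 0.05 and 0.064 m and angle between block_5_mid's own y axis and vertical between 1.5 and 1.64 rad) or (horizontal distance between block_6_mid and nest_A below 0.013 m and height (world z) of block_6_mid between 0.05 and 0.064 m and angle between block_6_mid's own y axis and vertical between 1.5 and 1.64 rad)) and ((horizontal distance between block_1_mid and nest_B below 0.013 m and height (world z) of block_1_mid between 0.05 and 0.064 m and angle between block_1_mid's own y axis and vertical between 1.5 and 1.64 rad) or (horizontal distance between block_2_mid and nest_B below 0.013 m and height (world z) of block_2_mid between 0.05 and 0.064 m and angle between block_2_mid's own y axis and vertical between 1.5 and 1.64 rad) or (horizontal distance between block_3_mid and nest_B below 0.013 m and height (world z) of block_3_mid between 0.05 and 0.064 m and angle between block_3_mid's own y axis and vertical between 1.5 and 1.64 rad) or (horizontal distance between block_4_mid and nest_B below 0.013 m and height (world z) of block_4_mid between 0.05 and 0.064 m and angle between block_4_mid's own y axis and vertical between 1.5 and 1.64 rad) or (horizontal distance between block_5_mid and nest_B below 0.013 m and height (world z) of block_5_mid between 0.05 and 0.064 m and angle between block_5_mid's own y axis and vertical between 1.5 and 1.64 rad) or (horizontal distance between block_6_mid and nest_B below 0.013 m and height (world z) of block_6_mid between 0.05 and 0.064 m and angle between block_6_mid's own y axis and vertical between 1.5 and 1.64 rad)) and ((horizontal distance between block_1_mid and nest_C below 0.013 m and height (world z) of block_1_mid between 0.05 and 0.064 m and angle between block_1_mid's own y axis and vertical between 1.5 and 1.64 rad) or (horizontal distance between block_2_mid and nest_C below 0.013 m and height (world z) of block_2_mid between 0.05 and 0.064 m and angle between block_2_mid's own y axis and vertical between 1.5 and 1.64 rad) or (horizontal distance between block_3_mid and nest_C below 0.013 m and height (world z) of block_3_mid between 0.05 and 0.064 m and angle between block_3_mid's own y axis and vertical between 1.5 and 1.64 rad) or (horizontal distance between block_4_mid and nest_C below 0.013 m and height (world z) of block_4_mid between 0.05 and 0.064 m and angle between block_4_mid's own y axis and vertical between 1.5 and 1.64 rad) or (horizontal distance between block_5_mid and nest_C below 0.013 m and height (world z) of block_5_mid between 0.05 and 0.064 m and angle between block_5_mid's own y axis and vertical between 1.5 and 1.64 rad) or (horizontal distance between block_6_mid and nest_C below 0.013 m and height (world z) of block_6_mid between 0.05 and 0.064 m and angle between block_6_mid's own y axis and vertical between 1.5 and 1.64 rad)) and ((horizontal distance between block_1_mid and nest_D below 0.013 m and height (world z) of block_1_mid between 0.05 and 0.064 m and angle between block_1_mid's own y axis and vertical between 1.5 and 1.64 rad) or (horizontal distance between block_2_mid and nest_D below 0.013 m and height (world z) of block_2_mid between 0.05 and 0.064 m and angle between block_2_mid's own y axis and vertical between 1.5 and 1.64 rad) or (horizontal distance between block_3_mid and nest_D below 0.013 m and height (world z) of block_3_mid between 0.05 and 0.064 m and angle between block_3_mid's own y axis and vertical between 1.5 and 1.64 rad) or (horizontal distance between block_4_mid and nest_D below 0.013 m and height (world z) of block_4_mid between 0.05 and 0.064 m and angle between block_4_mid's own y axis and vertical between 1.5 and 1.64 rad) or (horizontal distance between block_5_mid and nest_D below 0.013 m and height (world z) of block_5_mid between 0.05 and 0.064 m and angle between block_5_mid's own y axis and vertical between 1.5 and 1.64 rad) or (horizontal distance between block_6_mid and nest_D below 0.013 m and height (world z) of block_6_mid between 0.05 and 0.064 m and angle between block_6_mid's own y axis and vertical between 1.5 and 1.64 rad)) and ((horizontal distance between block_1_mid and nest_A below 0.013 m and height (world z) of block_1_mid between 0.05 and 0.064 m and angle between block_1_mid's own y axis and vertical between 1.5 and 1.64 rad) or (horizontal distance between block_1_mid and nest_B below 0.013 m and height (world z) of block_1_mid between 0.05 and 0.064 m and angle between block_1_mid's own y axis and vertical between 1.5 and 1.64 rad) or (horizontal distance between block_1_mid and nest_C below 0.013 m and height (world z) of block_1_mid between 0.05 and 0.064 m and angle between block_1_mid's own y axis and vertical between 1.5 and 1.64 rad) or (horizontal distance between block_1_mid and nest_D below 0.013 m and height (world z) of block_1_mid between 0.05 and 0.064 m and angle between block_1_mid's own y axis and vertical between 1.5 and 1.64 rad) or height (world z) of block_1_mid below 0.026 m) and ((horizontal distance between block_2_mid and nest_A below 0.013 m and height (world z) of block_2_mid between 0.05 and 0.064 m and angle between block_2_mid's own y axis and vertical between 1.5 and 1.64 rad) or (horizontal distance between block_2_mid and nest_B below 0.013 m and height (world z) of block_2_mid between 0.05 and 0.064 m and angle between block_2_mid's own y axis and vertical between 1.5 and 1.64 rad) or (horizontal distance between block_2_mid and nest_C below 0.013 m and height (world z) of block_2_mid between 0.05 and 0.064 m and angle between block_2_mid's own y axis and vertical between 1.5 and 1.64 rad) or (horizontal distance between block_2_mid and nest_D below 0.013 m and height (world z) of block_2_mid between 0.05 and 0.064 m and angle between block_2_mid's own y axis and vertical between 1.5 and 1.64 rad) or height (world z) of block_2_mid below 0.026 m) and ((horizontal distance between block_3_mid and nest_A below 0.013 m and height (world z) of block_3_mid between 0.05 and 0.064 m and angle between block_3_mid's own y axis and vertical between 1.5 and 1.64 rad) or (horizontal distance between block_3_mid and nest_B below 0.013 m and height (world z) of block_3_mid between 0.05 and 0.064 m and angle between block_3_mid's own y axis and vertical between 1.5 and 1.64 rad) or (horizontal distance between block_3_mid and nest_C below 0.013 m and height (world z) of block_3_mid between 0.05 and 0.064 m and angle between block_3_mid's own y axis and vertical between 1.5 and 1.64 rad) or (horizontal distance between block_3_mid and nest_D below 0.013 m and height (world z) of block_3_mid between 0.05 and 0.064 m and angle between block_3_mid's own y axis and vertical between 1.5 and 1.64 rad) or height (world z) of block_3_mid below 0.026 m) and ((horizontal distance between block_4_mid and nest_A below 0.013 m and height (world z) of block_4_mid between 0.05 and 0.064 m and angle between block_4_mid's own y axis and vertical between 1.5 and 1.64 rad) or (horizontal distance between block_4_mid and nest_B below 0.013 m and height (world z) of block_4_mid between 0.05 and 0.064 m and angle between block_4_mid's own y axis and vertical between 1.5 and 1.64 rad) or (horizontal distance between block_4_mid and nest_C below 0.013 m and height (world z) of block_4_mid between 0.05 and 0.064 m and angle between block_4_mid's own y axis and vertical between 1.5 and 1.64 rad) or (horizontal distance between block_4_mid and nest_D below 0.013 m and height (world z) of block_4_mid between 0.05 and 0.064 m and angle between block_4_mid's own y axis and vertical between 1.5 and 1.64 rad) or height (world z) of block_4_mid below 0.026 m) and ((horizontal distance between block_5_mid and nest_A below 0.013 m and height (world z) of block_5_mid between 0.05 and 0.064 m and angle between block_5_mid's own y axis and vertical between 1.5 and 1.64 rad) or (horizontal distance between block_5_mid and nest_B below 0.013 m and height (world z) of block_5_mid between 0.05 and 0.064 m and angle between block_5_mid's own y axis and vertical between 1.5 and 1.64 rad) or (horizontal distance between block_5_mid and nest_C below 0.013 m and height (world z) of block_5_mid between 0.05 and 0.064 m and angle between block_5_mid's own y axis and vertical between 1.5 and 1.64 rad) or (horizontal distance between block_5_mid and nest_D below 0.013 m and height (world z) of block_5_mid between 0.05 and 0.064 m and angle between block_5_mid's own y axis and vertical between 1.5 and 1.64 rad) or height (world z) of block_5_mid below 0.026 m) and ((horizontal distance between block_6_mid and nest_A below 0.013 m and height (world z) of block_6_mid between 0.05 and 0.064 m and angle between block_6_mid's own y axis and vertical between 1.5 and 1.64 rad) or (horizontal distance between block_6_mid and nest_B below 0.013 m and height (world z) of block_6_mid between 0.05 and 0.064 m and angle between block_6_mid's own y axis and vertical between 1.5 and 1.64 rad) or (horizontal distance between block_6_mid and nest_C below 0.013 m and height (world z) of block_6_mid between 0.05 and 0.064 m and angle between block_6_mid's own y axis and vertical between 1.5 and 1.64 rad) or (horizontal distance between block_6_mid and nest_D below 0.013 m and height (world z) of block_6_mid between 0.05 and 0.064 m and angle between block_6_mid's own y axis and vertical between 1.5 and 1.64 rad) or height (world z) of block_6_mid below 0.026 m) and value of joint punch below 0.003 m and velocity of joint index_table below 0.02 rad/s and linear speed of each of block_1, block_2, block_3, block_4, block_5, block_6 below 0.02 m/s); the robot touches nothing.
It fails at once if the tin red is pushed about (more than 4 cm) (distance of tin_red from where it was at the start of the episode above 0.04 m).
It fails at once if the padlock is pushed about (more than 4 cm) (distance of padlock from where it was at the start of the episode above 0.04 m).
Of block_1, block_2, block_3 only 1 to 2 are there at a start; the rules pass over those that are not, and their reading is None.
At some moment in a run one of block_4, block_5 may be knocked a few centimetres aside while the robot is not near it.
Once in a run the grip may slacken for a moment while it holds something.
It also fails if it takes over 210 s, if anything falls off the work surface, if the arm or the gripper's body presses on something with over 40 N, if the wrist force passes 120 N, or if a joint passes its speed limit or range.

### The arm

A 7-joint arm with a two-finger parallel gripper is mounted at the origin on a cart in front of the work surface, level with it; the furniture and walls round the work are solid. World frame = base frame: x ahead of the robot, y to its left, z up, the work surface at z = 0. Lengths are in m, angles in rad, forces in N, time in s.
With the tool pointing down it reaches from about 0.4 to 0.85 m from the base axis. Payload 6.9 kg.
Tool frame: the origin (TCP) lies midway between the tips of the shut fingers; the grasp point (between the pads) lies behind it (ctrl.pinch_z is the z of the grasp point in the tool frame, in m); z points along the fingers, y is the line along which they close (so a half turn about z gives the same grasp; the last joint's range is limited). The gripper opens to 85 mm and grips with 20 to 120 N. Pads are 22 mm wide; open, the fingers measure 114 mm over their backs; the gripper's body (76 mm by 85 mm) begins 54 mm behind the grasp point. The pads swing forward as they close: fully open they stand 13 mm farther back than shut.
Start: joints at [1.323, 0.507, -0.238, 1.5, 0.126, 1.149, -0.155], TCP at [0.217, -0.586, 0.231] pointing down, gripper open.
Joint ranges: [-3.08, 3.08], [-0.24, 2.05], [-1.43, 1.35], [0, 2.5], [-1.52, 4.66], [0.17, 1.96], [-2.89, 2.89]. Speed limits (rad/s): [2.39, 2.39, 3.14, 3.14, 3.14, 3.14, 3.14].

### API

Orientations are given as a unit quaternion [w, x, y, z].
In Python, from station import ctrl, get_state, vision, ticket, models gives the robot as it stands. Calls block until the motion is done:
- ctrl.movep(position, orientation): joint-space move of the TCP to a pose.
- ctrl.movel(position, frame=None, max_speed=0.15): straight line of the TCP; frame=None keeps the orientation; max_speed is the mean speed in m/s.
- ctrl.set_joints(angles): joint-space move.
- ctrl.ungrasp() and ctrl.close_gripper(force=None): open the fingers fully, or close them until they stop; force is the grip in N (None keeps the last).
- ctrl.pause(seconds).
- ctrl.ik(position, orientation): joint angles nearest the present ones, or None.
- get_state(): the state.
- vision.grab_frame(name): name is "scene" or "top" or "wrist"; returns (picture, depth): 420x560x3 uint8, blue, green, red; 420x560 float32, m along the optical axis (not along the pixel's ray), 0 where there is no reading.
- vision.camera_info(name): a dict with "mtx" (3x3 intrinsics, pixels), "R" (3x3) and "t" (3): a world point X has camera coordinates R X + t; the wrist camera has in their place "hand_eye" (4x4, takes a point from camera to tool coordinates, whose origin is the TCP and whose axes are the flange's). Camera axes: x right, y down, z forward; pixel columns grow to the right and rows downward; lengths in m; the calibration is good to about 2 mm. A picture is of the moment at which its call begins: read the wrist's pose just before it. camera_info takes no time and is no camera call.
A pose or a line that the arm cannot do raises ctrl.Unreachable and nothing moves.
- ticket.close_job(): hands the job in; it is judged then, once.
Trained networks look in the newest picture that a camera, given by its name, has taken for a name from the list of things; names that differ only in an ending like _2 or _b are one class to them, and where a whole thing is asked for, a point or a joint stands for the part that bears it (a point fixed in the world has none). Each returns a list of dicts, best first, with "p" (0 to 1); they miss things now and then, are a little off and sometimes report something else, mostly with a low value. They report only what shows in the picture. A call takes as long as a camera call.
- models.recognise(camera, target): "point" ([column, row] in pixels, amid what is visible of it).
- models.masks_of(camera, target): "mask" (420x560 bool, what is visible of it) and "point" ([column, row] in pixels, amid what is visible of it).
The state is a dict: "time": time; "qpos": joint angles; "qd": joint speeds; "tau": joint torques, N m; "tcp_pos": TCP position; "eef_rot": TCP orientation; "contact_force": force on the tool from outside, world axes, zero at the start; "wrist_torque": the same for the moment, N m; "width": finger opening in m; "gripper_force": force on a finger pad.
Only numpy, scipy, OpenCV 4.12 (cv2) and the standard library are available. Lean on these libraries where they do the work, as an engineer would, in place of code of your own. Each camera call takes 0.05 s, during which the arm holds its last target. There are 200 camera calls.

## Working session

There is one attempt and no reset: what is moved stays moved. The work goes in short steps, each a Python script; the robot and the scene stay as the last script left them, time stands still between calls to the robot, and variables do not carry over. Pictures are saved under pics/ and viewed, at most 14 in all, crops included, and the job is handed in when it is done.

```bash
ls; mkdir -p pics; cat > h.py <<'E'
import numpy as np, cv2
from station import ctrl,get_state,vision,ticket,models
from scipy.spatial.transform import Rotation as R
E
python3 - <<'E'
from h import *
np.set_printoptions(precision=4,suppress=True)
s=get_state();print(s,ctrl.pinch_z)
for n in("scene","top"):
    im,d=vision.grab_frame(n);cv2.imwrite(f"pics/{n}0.png",im);np.save(f"{n}0.npy",d)
    ci=vision.camera_info(n);print(n,ci)
    for t in["nest_A","knob_A","pin_grip","punch_top","block_4_mid","tin_red","padlock","index_table"]:
        for r in models.recognise(n,t):
            if r["p"]>.3:
                u,v=map(int,r["point"]);z=np.median(d[max(v-2,0):v+3,max(u-2,0):u+3])
                X=ci["R"].T@(z*np.linalg.inv(ci["mtx"])@[u,v,1]-ci["t"])
                print(t,round(r["p"],2),u,v,X)
print(vision.camera_info("wrist"))
E
```

```text
pics
{'time': 0.0, 'qpos': array([ 1.3225,  0.5084, -0.2375,  1.5011,  0.1257,  1.1489, -0.1548]), 'qd': array([-0.0031,  0.001 ,  0.0004, -0.001 ,  0.0005,  0.0002, -0.0012]), 'tau': array([  0.0013, -62.0599,  -2.186 , -24.9658,   0.0128,   0.0122,
         0.    ]), 'tcp_pos': array([ 0.2163, -0.5859,  0.2304]), 'eef_rot': array([-0.0009,  0.9844,  0.176 , -0.0002]), 'contact_force': array([0.8349, 0.111 , 0.4787]), 'wrist_torque': array([-0.0171, -0.029 ,  0.0136]), 'gripper_force': 0.0, 'width': 0.08545503655459633} -0.0187
scene {'mtx': array([[509.8175,   0.    , 283.6568],
       [  0.    , 509.8175, 206.6031],
       [  0.    ,   0.    ,   1.    ]]), 'R': array([[-0.7107, -0.7033, -0.0129],
       [-0.4541,  0.4727, -0.7553],
       [ 0.5373, -0.531 , -0.6553]]), 't': array([0.3556, 0.3548, 1.0878])}
nest_A 0.73 277 235 [ 0.5367 -0.0123  0.0393]
nest_A 0.7 354 215 [ 0.4172 -0.1844  0.0739]
knob_A 0.61 277 234 [ 0.5395 -0.0151  0.0392]
pin_grip 0.72 355 215 [ 0.4158 -0.187   0.073 ]
pin_grip 0.44 247 331 [0.3682 0.2481 0.0391]
punch_top 0.41 298 183 [ 0.5688 -0.1266  0.1327]

[... 466 characters left out ...]
.2324])}
nest_A 0.58 392 179 [ 0.6128 -0.3517  0.0471]
nest_A 0.57 262 208 [ 0.5449 -0.0125  0.0389]
knob_A 0.82 264 207 [ 0.5473 -0.0177  0.0395]
block_4_mid 0.82 172 273 [0.3816 0.2211 0.0372]
tin_red 0.9 391 180 [ 0.6101 -0.3489  0.0475]
tin_red 0.37 183 229 [0.4942 0.1933 0.0385]
padlock 0.66 231 251 [0.4359 0.0714 0.0171]
index_table 0.95 263 205 [ 0.5527 -0.0152  0.0391]
{'mtx': array([[310.5519,   0.    , 277.832 ],
       [  0.    , 310.5519, 215.3731],
       [  0.    ,   0.    ,   1.    ]]), 'hand_eye': array([[-0.0001, -0.9616, -0.2746,  0.0692],
       [ 1.    ,  0.0004, -0.0016, -0.0007],
       [ 0.0016, -0.2746,  0.9616, -0.1425],
       [ 0.    ,  0.    ,  0.    ,  1.    ]])}
```

View pics/top0.png

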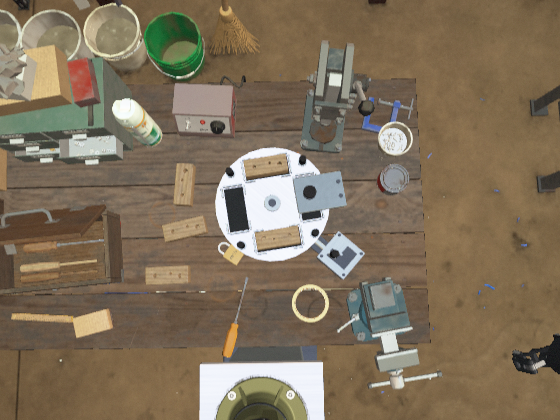

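View pics/scene0.png

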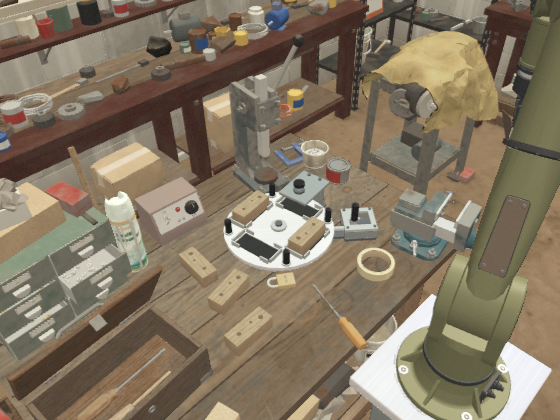

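The top view shows blocks in nest B (266,166) and nest D (278,238). Nest C (236,210) is empty, and so is A under the bridge (320,195). The lever is at about (338,250), and the spares are at (184,184), (184,228) and (167,275). The padlock is at (231,252) and the tin at (393,180).

```bash
cat >> h.py <<'E'
def cloud(n,d,ci=None):
    ci=ci or vision.camera_info(n);v,u=np.mgrid[:420,:560]
    P=np.stack([u,v,np.ones_like(u)],-1)@np.linalg.inv(ci["mtx"]).T*d[...,None]
    return (P-ci["t"])@ci["R"]
def wcloud(d,s,ci):
    v,u=np.mgrid[:420,:560]
    P=np.stack([u,v,np.ones_like(u)],-1)@np.linalg.inv(ci["mtx"]).T*d[...,None]
    H=ci["hand_eye"];P=P@H[:3,:3].T+H[:3,3]
    q=s["eef_rot"];return R.from_quat([q[1],q[2],q[3],q[0]]).apply(P.reshape(-1,3)).reshape(P.shape)+s["tcp_pos"]
def rect(xy):
    (c,(w,h),a)=cv2.minAreaRect((xy*1000).astype(np.float32))
    if w>h: w,h,a=h,w,a+90   # long axis direction = a+90
    return np.array(c)/1000,np.deg2rad(a+90),w,h
def wrap(a,p=np.pi): return (a+p/2)%p-p/2
E
python3 - <<'E'
from h import *
from scipy.optimize import least_squares
np.set_printoptions(precision=4,suppress=True)
for n in("top","scene"):
    d=np.load(n+"0.npy");im=cv2.imread(f"pics/{n}0.png");P=cloud(n,d);z=P[...,2];ok=d>0
    m=ok&(abs(z-.038)<.006)&(im.min(-1)>170)&(np.hypot(P[...,0]-.54,P[...,1]+.035)<.19)
    m=cv2.morphologyEx(m.astype(np.uint8),cv2.MORPH_OPEN,np.ones((3,3)))
    l,c=cv2.findContours(m,0,2)[-2:][0],0
    k=max(l,key=cv2.contourArea);h=cv2.convexHull(k)[:,0]
    q=P[h[:,1],h[:,0],:2]
    f=least_squares(lambda p:np.hypot(*(q-p[:2]).T)-.15,[.54,-.035],loss="soft_l1",f_scale=.002)
    print(n,"centre",f.x,len(q),f.cost)
    for nm,c0,lo,hi in(("punch",(.57,-.127),.122,.142),("pin",(.416,-.187),.095,.115)):
        m=ok&(z>lo)&(z<hi)&(np.hypot(P[...,0]-c0[0],P[...,1]-c0[1])<.05)
        q=P[m];e=q[:,:2].mean(0);print(nm,m.sum(),e,np.median(q[:,2]),np.ptp(q,axis=0),np.rad2deg(np.arctan2(*(e-f.x)[::-1])),np.linalg.norm(e-f.x))
    m0=ok&(abs(z-.038)<.006)&(np.hypot(P[...,0]-.54,P[...,1]+.035)>.17)&(P[...,0]>.25)&(P[...,0]<.75)&(P[...,1]>.05)&(P[...,1]<.35)
    N,L,st,ce=cv2.connectedComponentsWithStats(m0.astype(np.uint8))
    for i in range(1,N):
        if st[i,4]>150: print("blk",rect(P[L==i][:,:2]),st[i,4],ce[i])
    m0=ok&(abs(z-.076)<.006)&(np.hypot(P[...,0]-.54,P[...,1]+.035)<.15)
    N,L,st,ce=cv2.connectedComponentsWithStats(m0.astype(np.uint8))
    for i in range(1,N):
        if st[i,4]>150: print("nestblk",rect(P[L==i][:,:2]),ce[i])
    m0=ok&(abs(z-.083)<.003)&(np.hypot(P[...,0]-.54,P[...,1]+.035)<.17)
    N,L,st,ce=cv2.connectedComponentsWithStats(m0.astype(np.uint8))
    for i in range(1,N):
        if 8<st[i,4]<150: print("knob",P[L==i].mean(0),st[i,4])
E
```

```text
top centre [ 0.5586 -0.0387] 42 3.300513262148611e-05
punch 136 [ 0.5714 -0.132 ] 0.13222468537306484 [0.0301 0.0312 0.0139] -82.22983491238766 0.09425542369778972
pin 53 [ 0.4221 -0.1907] 0.10547486568542047 [0.0193 0.0173 0.0145] -131.91872574081214 0.2043819069372838
blk (array([0.6154, 0.1948]), np.float64(3.0653723174014527), 46.95461654663086, 110.4993667602539) 683 [182.9502 183.3807]
blk (array([0.4975, 0.1923]), np.float64(1.788751877186233), 45.40681076049805, 110.57758331298828) 696 [183.579  227.8175]
blk (array([0.3786, 0.2355]), np.float64(1.5966688057075564), 44.94950866699219, 111.16526794433594) 714 [166.3277 274.2633]
nestblk (array([ 0.6524, -0.0244]), np.float64(1.7011588777473592), 46.232948303222656, 109.48402404785156) [265.209  164.4109]
nestblk (array([ 0.4665, -0.0514]), np.float64(1.7139687325249107), 44.993980407714844, 109.69718170166016) [277.4538 236.7992]
knob [ 0.6659 -0.1184  0.0827] 24
knob [0.6392 0.07   0.0834] 30
knob [ 0.4789 -0.146   0.0829] 28
knob [0.4495 0.0421 0.0825] 32
scene centre [ 0.4759 -0.0785] 17 0.0011048714545733214
punch 92 [ 0.5
[... 263 characters left out ...]
, 46.42690658569336, 113.95365142822266) 609 [197.3711 262.8161]
blk (array([0.4966, 0.1931]), np.float64(1.7946080685547763), 47.74831008911133, 111.80657958984375) 708 [227.7006 287.4929]
blk (array([0.3784, 0.2364]), np.float64(1.5923406487875273), 49.003143310546875, 110.49945068359375) 866 [247.4688 326.8199]
nestblk (array([ 0.6513, -0.024 ]), np.float64(1.7025898358129508), 48.997684478759766, 112.58126831054688) [249.8184 203.8998]
nestblk (array([ 0.4649, -0.0497]), np.float64(1.7252400292064531), 47.40331268310547, 112.80863189697266) [306.3971 231.6047]
knob [ 0.6646 -0.1176  0.0831] 18
knob [ 0.4778 -0.145   0.0828] 19
knob [0.6381 0.0701 0.0832] 23
knob [0.4485 0.0445 0.0835] 27
```

```bash
cat >> h.py <<'E'
C=np.array([.558,-.0378]);YA=np.deg2rad(-131.9)   # stand centre, heading of stand +y
ey=np.array([np.cos(YA),np.sin(YA)]);ex=np.array([ey[1],-ey[0]])
pol=lambda r,a:C+r*np.array([np.cos(a),np.sin(a)])
def quat(phi):
    y=np.array([np.cos(phi),np.sin(phi),0]);z=np.array([0,0,-1.]);q=R.from_matrix(np.c_[np.cross(y,z),y,z]).as_quat()
    return q[[3,0,1,2]]
def best(p,phi):
    "of the two equal yaws the one with the wrist nearest mid-range"
    c=[(abs(j[6]),f) for f in(phi,phi+np.pi) for j in[ctrl.ik(p,quat(f))] if j is not None]
    return min(c)[1]
def st(msg=""):
    s=get_state();print(msg,"t=%.1f"%s["time"],"tcp",np.round(s["tcp_pos"],4),"w=%.4f"%s["width"],"F",np.round(s["contact_force"],1),"g=%.0f"%s["gripper_force"],flush=True);return s
P3=lambda xy,z:np.array([xy[0],xy[1],z])
def spares():
    im,d=vision.grab_frame("top");P=cloud("top",d);z=P[...,2]
    m=(d>0)&(abs(z-.038)<.006)&(np.hypot(P[...,0]-C[0],P[...,1]-C[1])>.17)&(P[...,0]>.25)&(P[...,0]<.75)&(P[...,1]>.05)&(P[...,1]<.35)
    N,L,s,_=cv2.connectedComponentsWithStats(m.astype(np.uint8));o=[]
    for i in range(1,N):
        if s[i,4]>300:
            c,a,w,h=rect(P[L==i][:,:2])
            if abs(w-45)<7 and abs(h-110)<9:o.append((c,a))
    return o
def pick(c,a):
    f=best(P3(c,.15),a+np.pi/2);q=quat(f)
    ctrl.movep(P3(c,.15),q);ctrl.movel(P3(c,.008),max_speed=.12);ctrl.close_gripper(50);st("closed")
    ctrl.movel(P3(c,.14),max_speed=.12);return st("lifted")
def place(ang):
    p=pol(.095,ang);f=best(P3(p,.14),ang);q=quat(f)
    ctrl.movep(P3(p,.14),q);st("above")
    ctrl.movel(P3(p,.047),max_speed=.06);st("down");ctrl.ungrasp();ctrl.movel(P3(p,.16));st("released")
E
python3 - <<'E'
from h import *
for f in(0,1.57):
    print(best([.4975,.192,.15],f),best(P3(pol(.135,YA+np.pi),.05),f))
s=get_state();ctrl.movel([.2163,-.5859,.35])
q=quat(best([.42,-.2,.3],1.6))
ctrl.movep([.38,-.3,.32],q);ctrl.movep([.43,0,.30],q);st()
sp=spares();print(sp)
c,a=min(sp,key=lambda t:np.linalg.norm(t[0]-[.4975,.192]))
ctrl.movep(P3(c,.25),quat(best(P3(c,.25),a+np.pi/2)))
s=pick(c+[-.0005,.0008],a)
if s["width"]>.035: place(YA+np.deg2rad(230))
im,d=vision.grab_frame("top");cv2.imwrite("pics/top1.png",im[120:300,130:390].repeat(3,0).repeat(3,1)[:,:780])
E
```

```text
0 0
1.57 1.57
 t=4.3 tcp [ 0.4303 -0.0016  0.3   ] w=0.0854 F [ 0.3  0.3 -0.4] g=0
[(array([0.61567773, 0.19449852]), np.float64(3.0676794138537886)), (array([0.37857977, 0.23573587]), np.float64(1.5975561231290951))]
closed t=8.6 tcp [0.6155 0.1956 0.0086] w=0.0438 F [-1.3 -0.1  4.6] g=53
lifted t=9.8 tcp [0.6149 0.1949 0.1391] w=0.0443 F [ 0.5 -0.2 -2.4] g=52
above t=10.5 tcp [0.5446 0.0557 0.1398] w=0.0444 F [-0.1 -0.6 -1.8] g=52
down t=12.2 tcp [0.5448 0.0563 0.0473] w=0.0443 F [-0.2 -0.5 -2.1] g=52
released t=13.6 tcp [0.5442 0.0558 0.1591] w=0.0858 F [ 0.3 -0.4  0. ] g=0
```

View pics/top1.png

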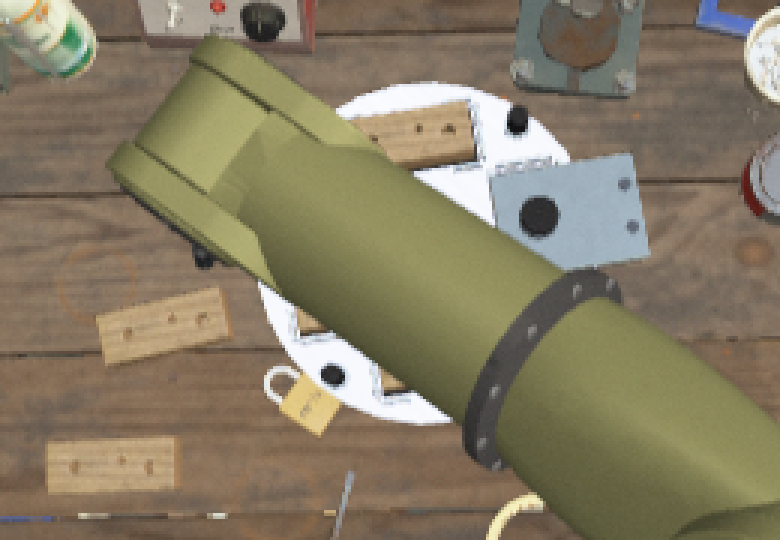

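The block went into C; the arm hides the nest in this crop. Spares remain at crop (165,325) and (112,465). Next is the pin.

```bash
cat >> h.py <<'E'
def pin(sl,po): return C+ey*(.205+sl)-ex*po
ZP=.077
def grip_pin(sl,po):
    p=pin(sl,po);ctrl.movep(P3(p,.2),quat(best(P3(p,.2),YA)))
    ctrl.movel(P3(p,ZP),max_speed=.08);st("at pin");ctrl.close_gripper(60);return st("gripped")
def sp_pin():
    "slide, post as told by the tcp"
    v=get_state()["tcp_pos"][:2]-C;return round(v@ey-.205,4),round(-v@ex,4)
E
python3 - <<'E'
from h import *
ctrl.movel(P3(pol(.095,YA+np.deg2rad(230)),.3))
im,d=vision.grab_frame("scene");cv2.imwrite("pics/s1.png",im)
ctrl.movep([.44,-.08,.3],quat(best([.44,-.08,.3],YA)))
grip_pin(0,0);print(sp_pin())
for sl,po in((.015,0),(.032,0),(.032,.0285)):
    ctrl.movel(P3(pin(sl,po),ZP),max_speed=.04);s=st("pull");print(sp_pin(),"F ey,ex",s["contact_force"][:2]@ey,s["contact_force"][:2]@ex)
E
```

```text
at pin t=17.8 tcp [ 0.4213 -0.1905  0.0774] w=0.0854 F [ 0.3 -0.9  0.1] g=0
gripped t=18.4 tcp [ 0.4221 -0.1896  0.0773] w=0.0182 F [3.2 3.5 0.4] g=59
(np.float64(-0.0013), np.float64(0.0003))
pull t=18.9 tcp [ 0.4124 -0.2005  0.0773] w=0.0181 F [ 4.2  5.6 -0.9] g=59
(np.float64(0.0133), np.float64(0.0003)) F ey,ex -6.960486410933328 0.5769569989781023
pull t=19.5 tcp [ 0.4015 -0.2128  0.0773] w=0.0181 F [ 6.1  7.1 -2.2] g=59
(np.float64(0.0297), np.float64(0.0004)) F ey,ex -9.315073630464813 0.20339121621887016
pull t=20.4 tcp [ 0.423  -0.2316  0.0773] w=0.0186 F [ 6.3  5.8 -1.2] g=59
(np.float64(0.0294), np.float64(0.0289)) F ey,ex -8.555863789270699 -0.7972335907303627
```

View pics/s1.png

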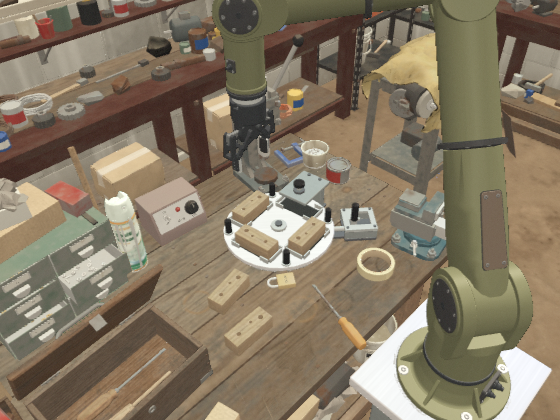

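The block is flat in C (258,240). The lever moved sideways freely to 0.029, so I ease it back to check it holds, then release it and turn the table.

```bash
python3 - <<'E'
from h import *
ctrl.movel(P3(pin(.0225,.0285),ZP),max_speed=.03);s=st("eased");print(sp_pin(),s["contact_force"][:2]@ey)
ctrl.ungrasp();ctrl.pause(.3);ctrl.movel(P3(pin(.0235,.0285),.2));st()
ctrl.movep([.44,-.08,.3],quat(best([.44,-.08,.3],YA)))
kb=YA+np.deg2rad(185)
ctrl.movep([.50,.15,.3],quat(best([.5,.1,.3],kb)))
im,d=vision.grab_frame("top");P=cloud("top",d);z=P[...,2]
m=(d>0)&(z>.09)&(z<.115)&(np.hypot(P[...,0]-.42,P[...,1]+.2)<.07)
if m.any(): v=P[m][:,:2].mean(0)-C;print("post slide,post:",v@ey-.205,-v@ex,m.sum())
m=(d>0)&(abs(z-.083)<.004)&(np.hypot(P[...,0]-C[0],P[...,1]-C[1])<.16)
N,L,s_,_=cv2.connectedComponentsWithStats(m.astype(np.uint8))
for i in range(1,N):
    if 8<s_[i,4]<100: v=P[L==i][:,:2].mean(0)-C;print("knob",np.linalg.norm(v),np.rad2deg(np.arctan2(v[1],v[0])-YA)%90)
for a in np.linspace(0,90,4):
    t=kb+np.deg2rad(a);p=P3(pol(.135,t),.05)
    print([None if j is None else np.round(j,2)[[0,5,6]] for j in(ctrl.ik(p,quat(t)),ctrl.ik(p,quat(t+np.pi)))])
E
```

```text
eased t=20.9 tcp [ 0.4276 -0.2263  0.0773] w=0.0186 F [1.5 0.1 4.8] g=60
(np.float64(0.0224), np.float64(0.0289)) -1.056874418332678
 t=22.8 tcp [ 0.426  -0.227   0.1993] w=0.0854 F [ 0.8 -0.2 -0.3] g=0
post slide,post: 0.023224931644234587 0.029474873081577774 54
knob 0.13453047223815018 4.993558610972869
knob 0.13385319871792475 5.124946285782812
knob 0.13447735087485183 5.39732094001554
knob 0.1334091486564592 5.539442274299233
[array([0.35, 1.03, 0.1 ]), array([-0.56,  0.92, -1.75])]
[array([0.38, 1.01, 0.42]), array([-0.02,  0.7 , -2.16])]
[array([0.46, 0.97, 0.8 ]), array([ 0.06,  0.62, -1.78])]
[array([0.62, 1.02, 1.21]), array([ 0.22,  0.56, -1.35])]
```

```bash
python3 - <<'E'
from h import *
kb=YA+np.deg2rad(185.2)
p=pol(.1345,kb);ctrl.movep(P3(p,.2),quat(kb));ctrl.movel(P3(p,.049),max_speed=.1);ctrl.close_gripper(50);st("knob")
ang=lambda:np.rad2deg(np.arctan2(*(get_state()["tcp_pos"][:2]-C)[::-1])-kb)
print(ang());a0=ang()
for a in np.linspace(7.5,90,12):
    t=kb+np.deg2rad(a);ctrl.movel(P3(pol(.1345,t),.049),quat(t),max_speed=.06)
    if a%30==0: st("%.0f"%a);print(ang())
print("turned",ang()-a0)
E
```

```text
knob t=27.6 tcp [0.6394 0.0715 0.0494] w=0.0168 F [ 3.6  3.  -1.3] g=49
0.02907028725816116
30 t=29.3 tcp [0.5736 0.0971 0.0494] w=0.0167 F [0.3 5.4 1.2] g=49
30.089886288631032
60 t=31.1 tcp [0.5045 0.0862 0.0493] w=0.0168 F [-3.1  4.9  4.1] g=50
60.03225477629565
90 t=32.9 tcp [0.4499 0.042  0.0493] w=0.0169 F [-4.6  1.8  8.3] g=50
90.24797711878534
turned 90.21890683152718
```

```bash
python3 - <<'E'
from h import *
ctrl.ungrasp();p=get_state()["tcp_pos"][:2];ctrl.movel(P3(p,.25))
ctrl.movep([.45,.2,.3],quat(best([.45,.2,.3],YA+np.pi*1.5)))
im,d=vision.grab_frame("top");P=cloud("top",d);z=P[...,2]
m=(d>0)&(abs(z-.083)<.004)&(np.hypot(P[...,0]-C[0],P[...,1]-C[1])<.16)
N,L,s_,_=cv2.connectedComponentsWithStats(m.astype(np.uint8))
for i in range(1,N):
    if 8<s_[i,4]<100: v=P[L==i][:,:2].mean(0)-C;print("knob",np.linalg.norm(v),np.rad2deg(np.arctan2(v[1],v[0])-YA)%90)
cv2.imwrite("pics/top2.png",im[120:300,130:390].repeat(3,0).repeat(3,1))
E
```

```text
knob 0.13512841341586818 5.32436026592427
knob 0.1344297256644207 5.3252702125967915
knob 0.1349191459908743 5.851609330800605
knob 0.1340529054740288 5.97432950192308
knob 0.10557703213706189 39.8583757883207
```

View pics/top2.png

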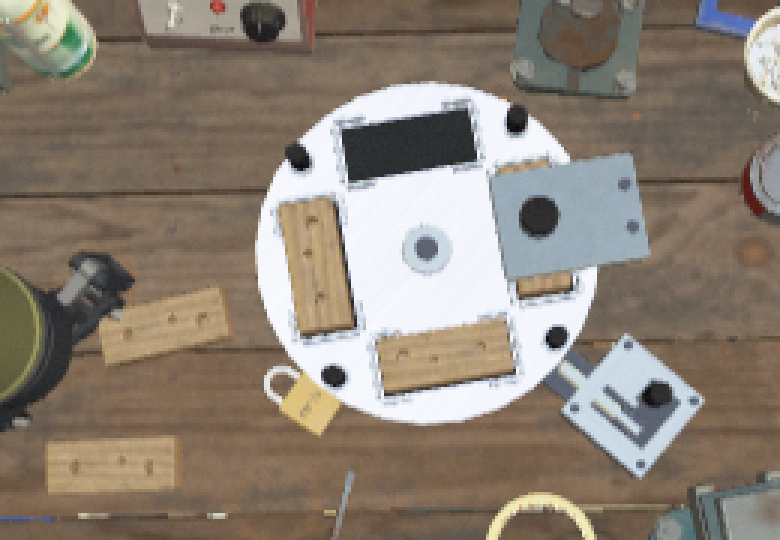

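The table is about 0.4° past the quarter turn. Nest A (410,145) is empty at the far side, D's block is under the bridge, and the post is parked at (657,393). Next I free the pin.

```bash
python3 - <<'E'
from h import *
ctrl.movep([.44,-.08,.3],quat(best([.44,-.08,.3],YA)))
grip_pin(.0232,.029);print(sp_pin())
for sl,po in((.0345,.029),(.0345,-.0005)):
    ctrl.movel(P3(pin(sl,po),ZP),max_speed=.04);s=st("pull");print(sp_pin(),"F ey,ex",s["contact_force"][:2]@ey,s["contact_force"][:2]@ex)
v=sp_pin()
ctrl.movel(P3(pin(.022,0),ZP),max_speed=.03);s=st("homing");print(sp_pin(),"F ey,ex",s["contact_force"][:2]@ey,s["contact_force"][:2]@ex)
E
```

```text
at pin t=42.6 tcp [ 0.4274 -0.2271  0.0773] w=0.0852 F [ 0.2 -0.8 -0.2] g=0
gripped t=43.2 tcp [ 0.4276 -0.2265  0.0771] w=0.0182 F [2.2 2.1 3.2] g=58
(np.float64(0.0225), np.float64(0.029))
pull t=43.7 tcp [ 0.4212 -0.2338  0.077 ] w=0.0186 F [6.3 6.9 4. ] g=59
(np.float64(0.0323), np.float64(0.029)) F ey,ex -9.373279695652428 -0.1091769773972553
pull t=44.5 tcp [ 0.3998 -0.2146  0.0771] w=0.0180 F [8.1 4.7 1.7] g=59
(np.float64(0.0322), np.float64(0.0003)) F ey,ex -8.91342869540422 -2.9326136544577217
homing t=45.1 tcp [ 0.4079 -0.2055  0.0771] w=0.0184 F [5.8 6.7 2.9] g=59
(np.float64(0.0201), np.float64(0.0003)) F ey,ex -8.81846374931209 0.17748843388553293
```

Back in the straight slot. I let it home, check it, then fill A.

```bash
python3 - <<'E'
from h import *
ctrl.movel(P3(pin(.003,0),ZP),max_speed=.04);st("home");print(sp_pin())
ctrl.ungrasp();ctrl.pause(.4);ctrl.movel(P3(pin(.003,0),.2));ctrl.movep([.44,-.08,.3],quat(best([.44,-.08,.3],YA)))
ctrl.movep([.6,.13,.3],quat(best([.6,.13,.3],1.7)))
im,d=vision.grab_frame("top");P=cloud("top",d);z=P[...,2]
m=(d>0)&(z>.09)&(z<.115)&(np.hypot(P[...,0]-.42,P[...,1]+.2)<.07)
if m.any(): v=P[m][:,:2].mean(0)-C;print("post slide,post:",v@ey-.205,-v@ex,m.sum())
m=(d>0)&(abs(z-.083)<.004)&(np.hypot(P[...,0]-C[0],P[...,1]-C[1])<.16)
N,L,s_,_=cv2.connectedComponentsWithStats(m.astype(np.uint8))
for i in range(1,N):
    if 8<s_[i,4]<100: v=P[L==i][:,:2].mean(0)-C;print("knob",np.linalg.norm(v),np.rad2deg(np.arctan2(v[1],v[0])-YA)%90)
sp=spares();print(sp)
cv2.imwrite("pics/top3.png",im[120:300,130:390].repeat(3,0).repeat(3,1))
E
```

```text
home t=45.7 tcp [ 0.4201 -0.1918  0.0771] w=0.0181 F [4.1 4.2 2.7] g=59
(np.float64(0.0017), np.float64(0.0003))
post slide,post: -0.0002445428969327923 0.0008869373329312301 54
knob 0.13524024299698637 5.387610798835496
knob 0.13430406432776296 5.396754599758111
knob 0.13496671360778315 5.713559410084947
knob 0.13423838859216777 5.800720048351593
[(array([0.37858151, 0.23580673]), np.float64(1.5970801975169464))]
```

View pics/top3.png

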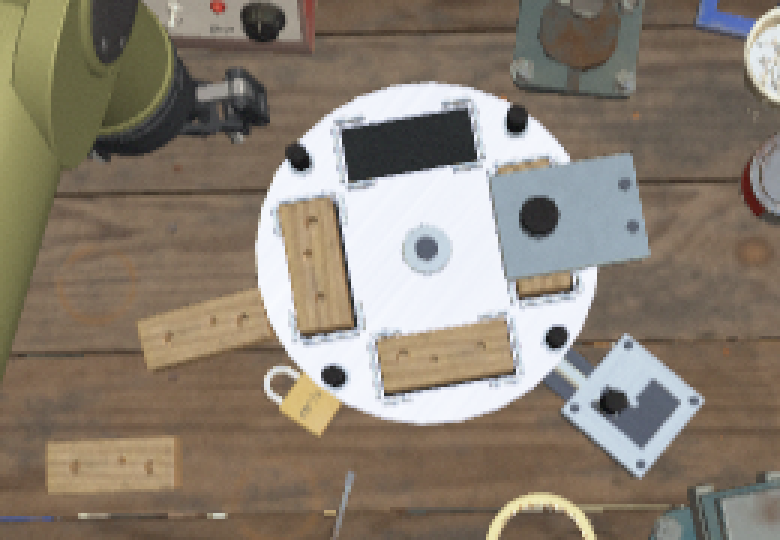

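The pin is home with its post at (613,400). The middle spare got knocked against the disc (205,330), so I leave it there and use the lower spare (112,465).

```bash
python3 - <<'E'
from h import *
ctrl.movep([.45,.2,.3],quat(best([.45,.2,.3],3.1)))
s=pick(np.array([.3783,.236]),1.597)
if s["width"]>.035:
    ctrl.movel([.42,.18,.22]);ctrl.movep([.6,.03,.22],quat(best([.6,.03,.22],YA+np.deg2rad(140))))
    if st("carry")["width"]>.035: place(YA+np.deg2rad(140))
ctrl.movel(P3(get_state()["tcp_pos"][:2],.3));ctrl.movep([.44,.2,.35],get_state()["eef_rot"])
im,d=vision.grab_frame("top");P=cloud("top",d);z=P[...,2]
m=(d>0)&(abs(z-.076)<.006)&(np.hypot(P[...,0]-C[0],P[...,1]-C[1])<.16)
N,L,s_,_=cv2.connectedComponentsWithStats(m.astype(np.uint8))
for i in range(1,N):
    if s_[i,4]>150: r=rect(P[L==i][:,:2]);v=r[0]-C;print(r,np.linalg.norm(v),np.rad2deg(np.arctan2(v[1],v[0])-YA)%90)
cv2.imwrite("pics/top4.png",im[120:300,130:390].repeat(3,0).repeat(3,1))
im,d=vision.grab_frame("scene");cv2.imwrite("pics/s4.png",im[130:350,170:390].repeat(2,0).repeat(2,1))
E
```

```text
closed t=55.2 tcp [0.3784 0.2362 0.0085] w=0.0441 F [ 0.9 -1.4  6.2] g=51
lifted t=56.5 tcp [0.3779 0.2358 0.1394] w=0.0443 F [-0.3  0.  -2. ] g=51
carry t=58.3 tcp [0.5991 0.0319 0.2193] w=0.0444 F [-0.2  0.7 -1.6] g=51
above t=58.8 tcp [ 0.6515 -0.023   0.1393] w=0.0440 F [-0.1  0.6 -0.7] g=51
down t=60.5 tcp [ 0.6523 -0.0245  0.0474] w=0.0443 F [-0.7  1.  -1. ] g=51
released t=61.9 tcp [ 0.6515 -0.0241  0.1591] w=0.0854 F [-0.7 -0.2 -1.2] g=0
(array([ 0.65105566, -0.02494717]), np.float64(1.7107164968464628), 46.45707702636719, 109.84590148925781) 0.0939390858295991 49.763926595848574
(array([0.54315222, 0.05581337]), np.float64(3.2897472844423707), 45.37746810913086, 109.8746109008789) 0.09478353656078085 50.91246503029481
(array([ 0.46498871, -0.05280817]), np.float64(1.7175767498802363), 45.285179138183594, 109.80792236328125) 0.0942143600415569 51.066161236024726
```

View pics/top4.png

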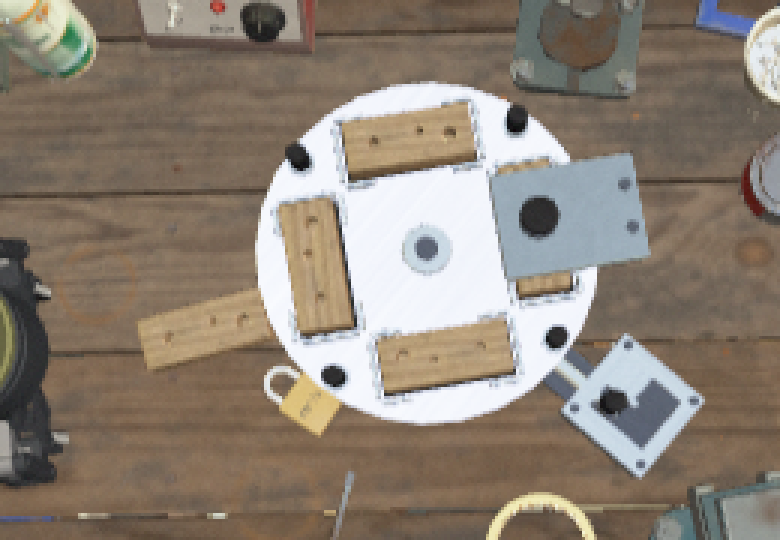

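View pics/s4.png

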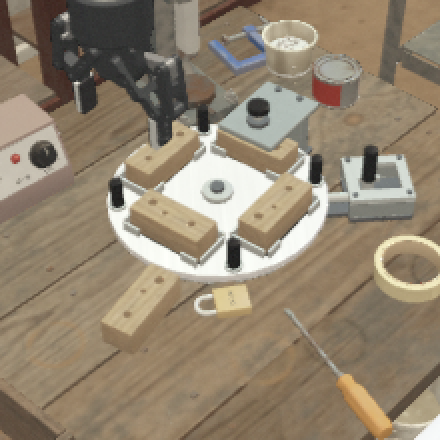

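All the visible nests are full and the last spare lies flat beside the disc. Next is the punch.

```bash
python3 - <<'E'
from h import *
p=[.571,-.1315]
ctrl.movel([.44,.1,.35]);ctrl.close_gripper(30);q=quat(best(P3(p,.2),YA))
ctrl.movep([.47,-.08,.28],q);ctrl.movep(P3(p,.2),q);ctrl.movel(P3(p,.14),max_speed=.08);st("above")
for z in(.13,.126,.123,.121,.1195,.118,.1165,.115):
    ctrl.movel(P3(p,z),max_speed=.02);ctrl.pause(.1);s=st("%.4f"%z)
    if s["contact_force"][2]>18:break
ctrl.pause(.4);st("hold")
ctrl.movel(P3(p,.2),max_speed=.06);ctrl.movel([.47,-.08,.3]);ctrl.movep([.44,.2,.35],q);ctrl.ungrasp();st("off")
im,d=vision.grab_frame("top");P=cloud("top",d);z=P[...,2]
m=(d>0)&(z>.11)&(z<.145)&(np.hypot(P[...,0]-.571,P[...,1]+.1315)<.03);print("cap z",np.median(z[m]),m.sum())
m=(d>0)&(z>.09)&(z<.115)&(np.hypot(P[...,0]-.42,P[...,1]+.2)<.07)
v=P[m][:,:2].mean(0)-C;print("post:",v@ey-.205,-v@ex)
m=(d>0)&(abs(z-.083)<.004)&(np.hypot(P[...,0]-C[0],P[...,1]-C[1])<.16)
N,L,s_,_=cv2.connectedComponentsWithStats(m.astype(np.uint8))
for i in range(1,N):
    if 8<s_[i,4]<100: v=P[L==i][:,:2].mean(0)-C;print("knob",np.rad2deg(np.arctan2(v[1],v[0])-YA)%90)
cv2.imwrite("pics/top5.png",im[120:300,130:390].repeat(3,0).repeat(3,1))
E
```

```text
above t=68.4 tcp [ 0.5713 -0.1317  0.1404] w=0.0000 F [0.3 0.5 0.4] g=0
0.1300 t=69.2 tcp [ 0.5711 -0.1315  0.1302] w=-0.0003 F [-0.3  0.6  4.8] g=2
0.1260 t=69.6 tcp [ 0.5711 -0.1315  0.1261] w=0.0001 F [-0.2  0.9  5.6] g=3
0.1230 t=70.0 tcp [ 0.5712 -0.1315  0.1232] w=0.0003 F [-1.1  0.8  7.1] g=3
0.1210 t=70.4 tcp [ 0.5712 -0.1316  0.122 ] w=0.0002 F [-2.5  0.8 14.5] g=7
0.1195 t=70.7 tcp [ 0.5713 -0.1317  0.1218] w=0.0000 F [-6.1  3.5 23.6] g=12
hold t=71.1 tcp [ 0.5713 -0.1317  0.1218] w=-0.0002 F [-6.4  3.2 24.8] g=12
off t=75.7 tcp [0.44   0.2001 0.35  ] w=0.0852 F [-0.2 -0.1 -0.2] g=0
cap z 0.1320359533383353 138
post: -0.000589903203650155 0.0008557382369500434
knob 5.456802211766572
knob 5.434910665810349
knob 38.73986914528152
knob 5.762891509332962
knob 5.995788642787602
knob 55.01182278137327
```

View pics/top5.png

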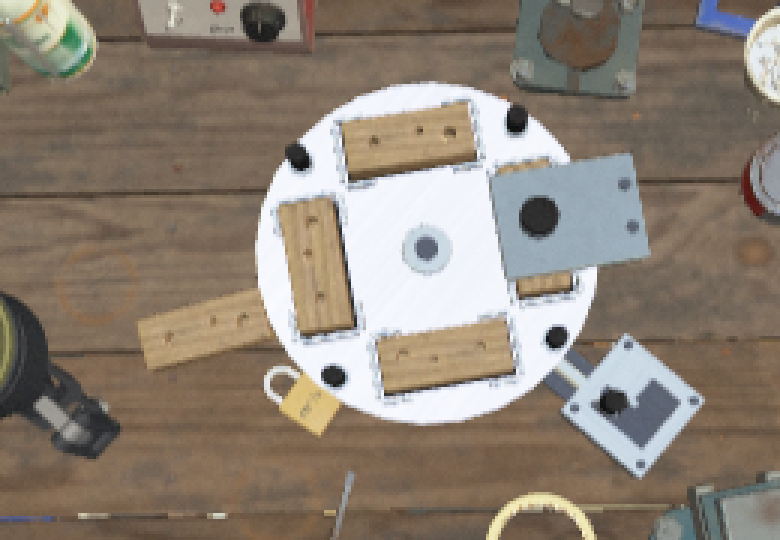

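The punch reached its stop (cap at 122 mm) and is back up at 132 mm. All nests are full, the pin is home, and the spare is on the bench.

```bash
python3 -c "
from h import *
print(ticket.close_job())"
```

```text
the job is handed in; nothing more can be done
None
```

The job is handed in, though no verdict came back: the cameras show the table one station on with the pin home, the punch pressed to its stop and back up, all four nests filled and the one leftover spare flat on the bench, where it had been knocked up against the disc.

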